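# Pop the desk lamp's battery hatch

## Robot

A 6-joint arm with a two-finger parallel gripper is mounted at the origin on the work surface. World frame = base frame: x ahead of the robot, y to its left, z up, the work surface at z = 0. Lengths are in mm, angles in rad, forces in N, time in s.
With the tool pointing down it reaches from about 400 to 925 mm from the base axis. Payload 12.5 kg.
Tool frame: the origin (TCP) lies at the very end of the fingers, on their centre line; the grasp point (between the pads) lies env.grip_point_offset behind it (env.grip_point_offset is the distance from the TCP to the grasp point, in mm); y points along the fingers, z is the direction in which the jaws open and shut, and the axes are right-handed (so a half turn about y gives the same grasp; the last joint's range is limited). The gripper opens to 95 mm and grips with 3 to 60 N. Pads are 20 mm wide; open, the fingers measure 119 mm over their backs; the gripper's body (75 mm by 180 mm) begins 59 mm behind the grasp point.
Start: joints at [1.224, 0.491, 1.559, -0, 1.092, -0.106], TCP at [149.031, 606.99, 214.661] pointing down, gripper open.
Joint ranges: [-3.1, 3.1], [-0.84, 2.19], [0.05, 2.79], [-1.13, 4.28], [0.06, 2.93], [-2.69, 2.69]. Speed limits (rad/s): [2.22, 2.22, 2.79, 3.14, 3.14, 3.14].

## Interface

Orientations are given as [roll, pitch, yaw] about the fixed x, y, z axes, in that order (R = Rz(yaw) Ry(pitch) Rx(roll)).
In Python, from cell import readout, read_camera, env, nets gives the robot as it stands.
- The arm moves only by the tool apply_moves, never from a script. Its argument "increments" is a list of rows, each a list of 3 entries, a list of its own where there are three numbers: the shift along the tool's x, y, z in cm, then the turn, a rotation vector about the tool's x, y, z in degrees, then the finger opening in cm, from 0 to 9.51. A call has exactly 5 rows; each row shifts and turns the pose as measured when the row begins, along the tool's axes as they then stand; what a row does not reach is not made up. A row lasts 1/8 s, in which the tool goes at most 62.5 mm and 10.7 degrees, less where a joint would pass 70% of its speed; a pose out of reach is approached as far as the arm can. A call with a gripper value outside its range is refused whole. The fingers move at their own pace and stop on an object; the grip force is fixed at half the most. Time passes only in rows, so rows that do not move let the fingers close, or fill a call up. It gives the time, the measured TCP pose, the force and the opening at its end, in the units of the state.
- readout.state(): the state, without advancing time (a new reading comes with each control period).
- read_camera(name): name is "scene" or "top" or "wrist"; returns a dict with "img" (480x640x3 uint8, red, green, blue), "vfov" (degrees; the focal length in pixels is half the picture's height over the tangent of half this angle, whatever the lens; pixels are square), "cx", "cy" (the principal point, pixels), "rvec" (rotation vector, rad) and "tvec" (3), from world to camera coordinates, as OpenCV has them; the wrist camera has in their place "mount" (4x4, takes a point from camera to tool coordinates, whose origin is the TCP and whose axes are the tool frame's). Camera axes: x right, y down, z forward; pixel columns grow to the right and rows downward; lengths in mm; the calibration is good to about 2 mm. A picture is of the moment at which its call begins: read the wrist's pose just before it. There is no depth.
- env.job_done(): hands the job in, once; it reports no verdict.
Trained networks look in a picture, given as the dict that the camera call returned (one of the last four; its "shot" number tells which), for a name from the list of things; names that differ only in an ending like _2 or _b are one class to them, and where a whole thing is asked for, a point or a joint stands for the part that bears it (a point fixed in the world has none). Each returns a list of dicts, best first, with "confidence" (0 to 1); they miss things now and then, are a little off and sometimes report something else, mostly with a low value. They report only what shows in the picture. A call takes as long as a camera call. They do not tell look-alikes from the thing itself.
- nets.look_for(picture, thing): "point" ([x, y, z] in mm, in the coordinates of the camera as it stood for that picture, good to about 4 mm: the middle of the surface that is visible of it).
- nets.mark_of(picture, thing): "point" ([x, y, z] in mm, in the coordinates of the camera as it stood for that picture, good to about 4 mm: a listed point, or the origin of a listed thing).
The state is a dict: "t": time; "joints": joint angles; "qvel": joint speeds; "tau": joint torques, N m; "eef_pos": TCP position; "tcp_rot": TCP orientation; "ft_force": force on the tool from outside, world axes, zero at the start; "moment": the same for the moment, N m; "opening": opening from 0.0 (shut) to 1.0 (fully open).
Only numpy, scipy, OpenCV 4.12 (cv2) and the standard library are available. Lean on these libraries where they do the work, as an engineer would, in place of code of your own. Each camera call takes 0.05 s, during which the arm holds its last target. There are 200 camera calls.

## Task

Open the battery hatch in the base of the desk lamp: with the fingertips press its ribbed front part firmly down once, so that the push-push latch lets go, then take the hand away and let the hatch pop up by itself. Do not push it down again; watch for a second or two that it stays open. The power box beside it has the same hatch: leave that one shut, and do not knock, move or lift the mug, the bottles or the note pad.

Things in the scene. Friction and masses are not known exactly. Their poses are not given: they have to be found in the camera images.
- lamp: Desk lamp; its base is a grey box 190 (x) x 140 (y) x 60 mm high, fixed to the desk. A thin post on the base, 68 mm along +x, leans to +x with a small aluminium reflector, reaching 200 mm along +x and 175 mm up. The black hatch fills the front part of the top. Origin: centre of the underside; -x is the front (towards the robot, give or take 25 degrees), z up.
- lamp_hatch (a joint): Lamp hatch, black plate 99 (x) x 64 (y) x 4 mm, top flush with the base when shut (60 mm high), hinged about y on its rear edge, 15 mm along +x of the lamp's origin. Rad: 0 latched shut; -0.09 pressed to its hard stop (ribs 6 mm lower); 0.75 open (front edge 130 mm high). Sprung open: the ribs press down at 1 to 3 N; released it follows the hand up in about 1 s; pressed to the stop again it latches.
- lamp_hatch_press (a point): Centre of the four small ribs on the lamp's hatch, the place to press: 29 mm behind the hatch's front edge, 71 mm in front of the hinge, on the plate's top face. Moves with the hatch; axes: x to the hinge, y along the ribs, z out of the plate.
- powerbox: Power box: the same grey box 190 x 140 x 60 mm with the same black hatch, fixed to the desk, but no lamp: two flat round sockets on the rear part of its top. Origin: centre of the underside; -x is the front.
- powerbox_hatch (a joint): Hatch of the power box, built as the lamp's; angle in rad, 0 shut. To be left shut.
- mug: White mug, 80 mm across, 100 mm high, with pens standing in it up to 160 mm; loose. Origin: centre of the underside.
- bottle: Clear water bottle, 62 mm across, 150 mm high; loose. Origin: centre of the underside.
- dropper: Small white bottle with a cap, 28 mm across, 65 mm high, standing between the two boxes; loose. Origin: centre of the underside.
- notepad: Yellow note pad, 75 x 75 x 14 mm, lying near the robot; loose. Origin: centre of the underside.
There are look-alikes about, which are no part of the job. What is shaped like the powerbox but orange or red is not meant.

How it is judged:
By the outcome, as a careful person would: the job done as asked, in the order asked, and still so for the second after the job is handed in, with the robot touching nothing.
It also fails if it takes over 35 s, if anything falls off the work surface, if the arm or the gripper's body presses on something with over 40 N, if the wrist force passes 120 N, or if a joint passes its speed limit or range.

## Working session

There is one attempt and no reset: what is moved stays moved. The work goes in short steps, Python scripts to look and compute and a tool call to move; the robot and the scene stay as the last step left them, time stands still between calls to the robot, and variables do not carry over. Pictures are saved under pics/ and viewed, about 8 in all and at most 12, crops included, and the job is handed in when it is done.

Besides the shell and the picture viewer there is one more tool, called after ">>>" in YAML: its name, and indented under it one key for each argument. apply_moves: Moves the arm, as the interface text tells. Its arguments: {"type":"object","properties":{"increments":{"type":"array"}},"required":["increments"]}

```bash
mkdir -p pics; cat > h.py <<'E'
import numpy as np, cv2
from scipy.spatial.transform import Rotation as R
from cell import readout, read_camera, env, nets
def toW(p,d,st=None):
    p=np.array(p,float)
    if "mount" in d:
        q=np.array(d["mount"])@np.r_[p,1]
        return R.from_euler('xyz',st["tcp_rot"]).apply(q[:3])+np.array(st["eef_pos"])
    return R.from_rotvec(np.ravel(d["rvec"])).inv().apply(p-np.ravel(d["tvec"]))
def pix(p,d):
    f=240/np.tan(np.radians(d["vfov"])/2); return np.round([d["cx"]+f*p[0]/p[2],d["cy"]+f*p[1]/p[2]])
def save(d,n): cv2.imwrite(n,cv2.cvtColor(d["img"],cv2.COLOR_RGB2BGR))
E
python3 - <<'E'
from h import *
print(readout.state(), env.grip_point_offset)
for c in ["scene","top"]:
    d=read_camera(c); save(d,f"pics/{c}.png")
    for n in ["lamp","lamp_hatch_press","powerbox","mug","bottle","dropper","notepad"]:
        for r in nets.mark_of(d,n)[:3]:
            print(c,n,round(r["confidence"],2),toW(r["point"],d).round(),pix(r["point"],d))
E
```

```text
{'t': 0.0, 'joints': array([ 1.22440861e+00,  4.91542463e-01,  1.55943903e+00, -3.84413130e-05,
        1.09169078e+00, -1.05580938e-01]), 'qvel': array([-3.14399578e-04, -8.63306352e-04, -6.57341862e-05,  1.37503961e-04,
       -1.48974756e-03,  1.07042857e-03]), 'tau': array([-1.17532083e-03, -6.12655878e+01, -2.58166677e+01,  6.91979821e-02,
        4.84183151e-02, -1.49339239e-04]), 'eef_pos': array([148.94816215, 606.7474339 , 214.07595724]), 'tcp_rot': array([-1.57187352e+00,  7.98710913e-05, -2.40789079e-01]), 'ft_force': array([-0.082583  , -0.79423618,  0.40302277]), 'moment': array([ 0.01773564, -0.03772023, -0.00318324]), 'opening': 1.00044746863279} 18.8
scene lamp 0.93 [652. 266.   3.] [409. 314.]
scene lamp_hatch_press 0.75 [592. 274.  63.] [423. 282.]
scene powerbox 0.97 [707. -31.  -1.] [293. 293.]
scene powerbox 0.93 [ 337. -344.   -1.] [263. 193.]
scene powerbox 0.64 [351. 192.  -2.] [418. 239.]
scene mug 0.75 [ 571. -460.   -1.] [191. 222.]
scene bottle 0.82 [609. 511.  -3.] [514. 337.]
scene bottle 0.21 [ 570. -458.   -2.] [191. 222.]
scene dropper 0.45 [531.  14.   0.] [337. 258.]
scene notepad 0.77 [359.  -3.  -1.] [356. 223.]
top lamp 0.72 [654. 265.  -3.] [218. 187.]
top lamp_hatch_press 0.86 [596. 276.  61.] [209. 204.]
top powerbox 0.76 [ 627. -274.   -3.] [410. 202.]
top powerbox 0.74 [706. -27.  -4.] [323. 172.]
top powerbox 0.56 [350. 193.   3.] [241. 297.]
top mug 0.8 [ 570. -462.    1.] [477. 223.]
top bottle 0.57 [616. 511.   2.] [128. 198.]
top dropper 0.45 [533.  10.   2.] [309. 232.]
top notepad 0.62 [358.  -3.   0.] [312. 295.]
```

View pics/scene.png

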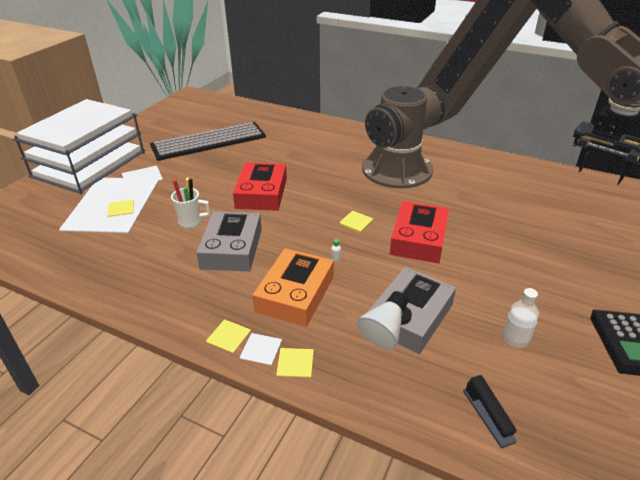

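View pics/top.png

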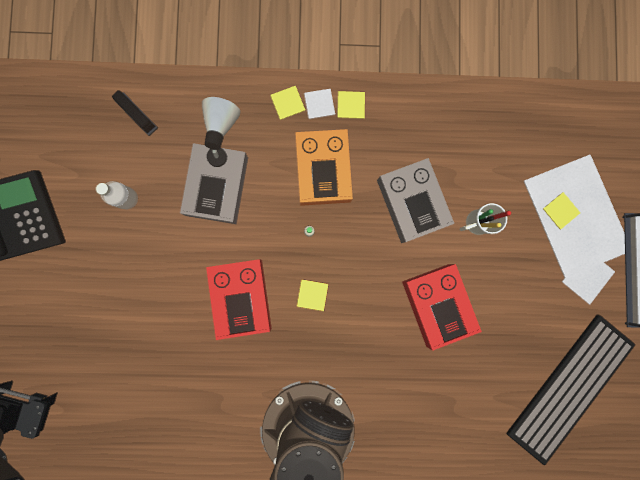

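The picture shows five box-shaped candidates in "top". Grey with lamp post at (215,185), grey with two sockets at (415,200), orange at (323,167), red at (238,300) and red at (441,307). Only the one at (215,185) carries the post and reflector, so it is the lamp. Its ribs are at about (209,206). I'll move over it with the fingers shut and confirm from near.

>>> apply_moves:
  increments:
    - [[5.7, 0, -2.4], [0, 0, 0], 0]
    - [[5.7, 0, -2.4], [0, 0, 0], 0]
    - [[5.7, 0, -2.4], [0, 0, 0], 0]
    - [[5.7, 0, -2.4], [0, 0, 0], 0]
    - [[5.7, 0, -2.4], [0, 0, 0], 0]

```text
t: 1.42
eef_pos: [399.4, 421.8, 214.7]
tcp_rot: [-1.569, -0.001, -0.233]
ft_force: [0.8, 0.6, 0.2]
opening: 0.532
```

>>> apply_moves:
  increments:
    - [[5.7, 0, -2.4], [0, 0, 0], 0]
    - [[5.7, 0, -2.4], [0, 0, 0], 0]
    - [[4, 0, -1.7], [0, 0, 0], 0]
    - [[0, 0, 0], [0, 0, 0], 0]
    - [[0, 0, 0], [0, 0, 0], 0]

```text
t: 2.05
eef_pos: [538.7, 318.0, 214.6]
tcp_rot: [-1.568, -0.001, -0.239]
ft_force: [-0.4, 0.5, -0.7]
opening: 0.023
```

```bash
cat > look.py <<'E'
from h import *
import sys
st=readout.state(); d=read_camera("wrist"); save(d,"pics/%s.png"%sys.argv[1])
print(st["t"],np.round(st["eef_pos"],1),np.degrees(st["tcp_rot"]).round(1),np.round(st["ft_force"],1),st["opening"])
Rt=R.from_euler('xyz',st["tcp_rot"])
for n in ["lamp","lamp_hatch_press"]:
    for r in nets.mark_of(d,n)[:2]:
        w=toW(r["point"],d,st)
        print(n,round(r["confidence"],2),w.round(1),pix(r["point"],d),"tool delta cm",(Rt.inv().apply(w-st["eef_pos"])/10).round(2))
E
python3 look.py w1
```

```text
2.05 [538.7 318.  214.6] [-89.9  -0.1 -13.7] [-0.4  0.5 -0.7] 0.022643976260366617
lamp 0.73 [655.5 270.   -4.3] [305. 307.] tool delta cm [12.47 21.9  -1.96]
lamp_hatch_press 0.74 [602.3 276.2  64.3] [295. 293.] tool delta cm [ 7.15 15.04 -2.59]
```

View pics/w1.png

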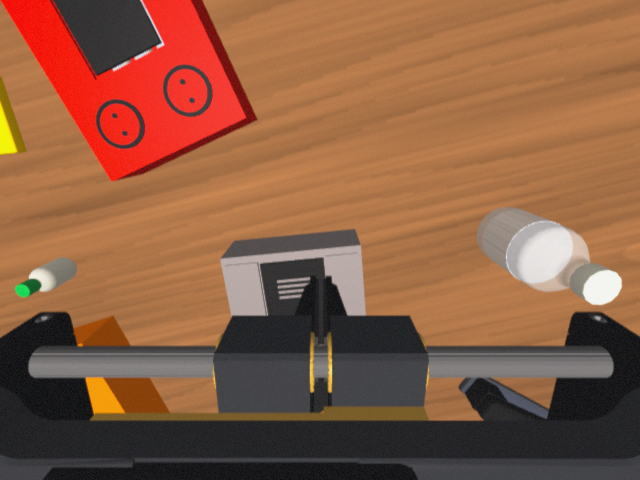

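The wrist view shows the ribs at (292,290) on a grey base, with the bottle to the right and the orange box at lower left. That matches the lamp. I'll make one enlarged crop and check by ray intersection.

```bash
python3 - <<'E'
from h import *
st=readout.state(); d=read_camera("wrist")
cv2.imwrite("pics/c1.png",cv2.resize(cv2.cvtColor(d["img"][220:330,210:375],cv2.COLOR_RGB2BGR),None,fx=4,fy=4,interpolation=cv2.INTER_CUBIC))
f=240/np.tan(np.radians(d["vfov"])/2)
for u,v in [(278,280),(292,289),(262,264),(325,260)]:
    a=toW([0,0,0],d,st); b=toW([(u-d["cx"])/f,(v-d["cy"])/f,1],d,st)-a
    print(u,v,(a+b*(60-a[2])/b[2]).round(1))
E
```

```text
278 280 [586.2 263.5  60. ]
292 289 [599.2 274.7  60. ]
262 264 [565.8 252.8  60. ]
325 260 [576.5 314.7  60. ]
```

View pics/c1.png

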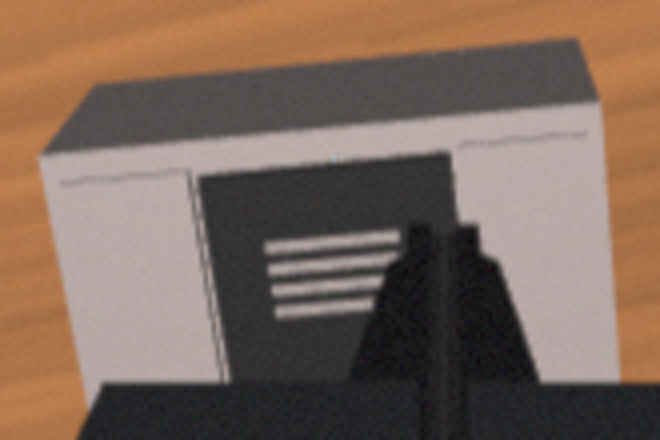

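The crop shows four ribs centred near full-image (294,288) on the black hatch of the grey base. That puts the press point at about (598,276,60), and three sources agree. Moving above it.

>>> apply_moves:
  increments:
    - [[4.2, 0, -1.6], [0, 0, 0], 0]
    - [[2.6, 1, -1.1], [0, -4, 0], 0]
    - [[0, 5, 0], [0, 0, 0], 0]
    - [[0, 5, 0], [0, 0, 0], 0]
    - [[0, 0, 0], [0, 0, 0], 0]

```text
t: 2.88
eef_pos: [598.0, 280.2, 104.6]
tcp_rot: [-1.566, -0.005, -0.158]
ft_force: [0.5, 0.1, 0.5]
opening: 0.004
```

```bash
python3 look.py w2
```

```text
2.875 [598.  280.2 104.6] [-89.7  -0.3  -9. ] [0.5 0.1 0.5] 0.003950272109744564
lamp_hatch_press 0.57 [599.5 276.4  62.3] [315. 269.] tool delta cm [ 0.18  4.24 -0.37]
```

>>> apply_moves:
  increments:
    - [[0.1, 2.5, -0.4], [0, 0, 0], 0]
    - [[0, 1.3, 0], [0, 0, 0], 0]
    - [[0, 0, 0], [0, 0, 0], 0]
    - [[0, 0, 0], [0, 0, 0], 0]
    - [[0, 0, 0], [0, 0, 0], 0]

```text
t: 3.65
eef_pos: [604.4, 279.4, 79.6]
tcp_rot: [-1.556, -0.023, -0.157]
ft_force: [1.3, 0.4, 0.1]
opening: 0.006
```

```bash
python3 look.py w3
```

```text
3.65 [604.4 279.4  79.6] [-89.2  -1.3  -9. ] [1.3 0.4 0.1] 0.005595034590040631
lamp_hatch_press 0.76 [600.5 274.8  61.1] [311. 276.] tool delta cm [-0.36  1.83 -0.54]
```

View pics/w3.png

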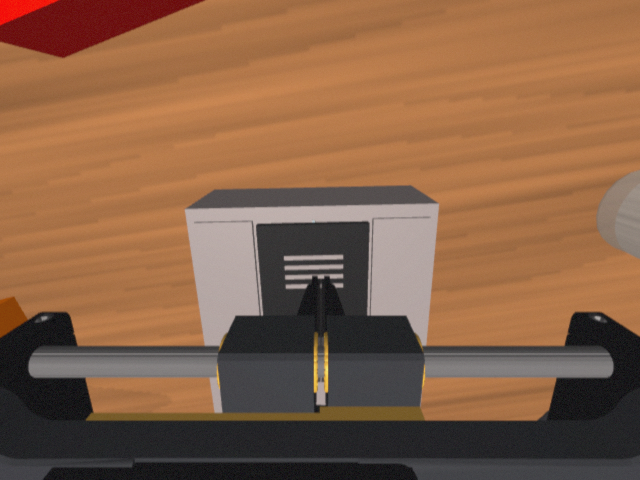

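The ribs show clearly at (314,272), with the fingertips over their rear part. The arm under-travelled and drifted, so I'll check the joints.

```bash
python3 -c "
from h import *
s=readout.state()
for k in s: print(k,np.round(s[k],3))
save(read_camera('scene'),'pics/s2.png')"
```

```text
t 3.8
joints [ 0.333  0.685  1.595  0.003  0.835 -1.083]
qvel [-0.002  0.004  0.003  0.002 -0.001 -0.001]
tau [ 3.5000e-02 -6.9033e+01 -2.1415e+01  1.1000e-02  1.7000e-02  2.0000e-03]
eef_pos [604.301 279.265  79.115]
tcp_rot [-1.557 -0.023 -0.157]
ft_force [-0.448 -0.063 -1.031]
moment [-0.014  0.016  0.037]
opening 0.004
```

View pics/s2.png

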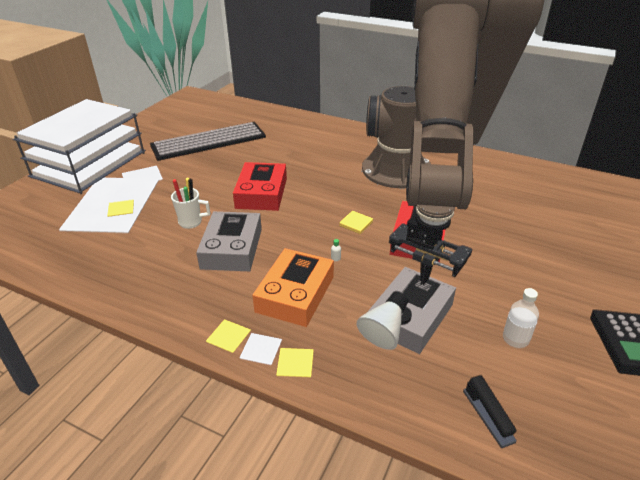

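Nothing is touching; it is just servo lag and drift. Correcting tilt and offset, descending a bit.

>>> apply_moves:
  increments:
    - [[-0.5, 0.2, -0.4], [-0.8, 0, 1.3], 0]
    - [[0, 0.3, 0], [0, 0, 0], 0]
    - [[0, 0.3, 0], [0, 0, 0], 0]
    - [[0, 0.2, 0], [0, 0, 0], 0]
    - [[0, 0, 0], [0, 0, 0], 0]

```text
t: 4.47
eef_pos: [598.1, 275.7, 67.6]
tcp_rot: [-1.572, 0.003, -0.157]
ft_force: [0.4, -0.1, 0.1]
opening: 0.004
```

>>> apply_moves:
  increments:
    - [[0, 0.4, 0], [0, 0, 0], 0]
    - [[0, 0.3, 0], [0, 0, 0], 0]
    - [[0, 0.3, 0], [0, 0, 0], 0]
    - [[0, 0.2, 0], [0, 0, 0], 0]
    - [[0, 0.1, 0], [0, 0, 0], 0]

```text
t: 5.1
eef_pos: [598.4, 275.8, 54.4]
tcp_rot: [-1.572, 0.002, -0.157]
ft_force: [-1.3, -0.1, 6.2]
opening: 0.006
```

>>> apply_moves:
  increments:
    - [[0, 0.15, 0], [0, 0, 0], 0]
    - [[0, 0.2, 0], [0, 0, 0], 0]
    - [[0, 0.2, 0], [0, 0, 0], 0]
    - [[0, 0.2, 0], [0, 0, 0], 0]
    - [[0, 0.2, 0], [0, 0, 0], 0]

```text
t: 5.72
eef_pos: [598.6, 275.8, 53.3]
tcp_rot: [-1.57, -0.002, -0.156]
ft_force: [-7.2, -3.1, 19.4]
opening: 0.003
```

It is firmly on the stop (19 N, no further travel). Withdrawing up quickly.

>>> apply_moves:
  increments:
    - [[0, -3, 0], [0, 0, 0], 0]
    - [[0, -6, 0], [0, 0, 0], 0]
    - [[0, -6, 0], [0, 0, 0], 0]
    - [[0, -6, 0], [0, 0, 0], 0]
    - [[-5, -3, 0], [0, 0, 0], 0]

```text
t: 6.35
eef_pos: [549.0, 282.8, 297.4]
tcp_rot: [-1.573, 0.003, -0.158]
ft_force: [-0.3, -0.4, -0.3]
opening: 0.004
```

>>> apply_moves:
  increments:
    - [[-5, 0, 0], [0, 0, 0], 0]
    - [[-5, 0, 0], [0, 0, 0], 0]
    - [[0, 0, 0], [0, 0, 0], 0]
    - [[0, 0, 0], [0, 0, 0], 0]
    - [[0, 0, 0], [0, 0, 0], 0]

```text
t: 6.98
eef_pos: [446.6, 299.2, 300.8]
tcp_rot: [-1.569, -0.002, -0.157]
ft_force: [-0.1, 0.1, -0.2]
opening: 0.001
```

>>> apply_moves:
  increments:
    - [[0, 0, 0], [0, 0, 0], 0]
    - [[0, 0, 0], [0, 0, 0], 0]
    - [[0, 0, 0], [0, 0, 0], 0]
    - [[0, 0, 0], [0, 0, 0], 0]
    - [[0, 0, 0], [0, 0, 0], 0]

```text
t: 7.6
eef_pos: [448.2, 298.7, 299.7]
tcp_rot: [-1.57, -0.001, -0.159]
ft_force: [0.4, 0.3, -0.6]
opening: 0.004
```

>>> apply_moves:
  increments:
    - [[0, 0, 0], [0, 0, 0], 0]
    - [[0, 0, 0], [0, 0, 0], 0]
    - [[0, 0, 0], [0, 0, 0], 0]
    - [[0, 0, 0], [0, 0, 0], 0]
    - [[0, 0, 0], [0, 0, 0], 0]

```text
t: 8.22
eef_pos: [448.1, 298.8, 299.8]
tcp_rot: [-1.57, -0.001, -0.159]
ft_force: [-0.2, -0.5, 0.3]
opening: 0.008
```

```bash
python3 - <<'E'
from h import *
for c in ["scene","top"]:
    d=read_camera(c)
    for n in ["lamp_hatch_press","mug","bottle","dropper","notepad"]:
        for r in nets.mark_of(d,n)[:2]:
            print(c,n,round(r["confidence"],2),toW(r["point"],d).round(),pix(r["point"],d))
    if c=="scene": cv2.imwrite("pics/f.png",cv2.resize(cv2.cvtColor(d["img"][180:390,180:560],cv2.COLOR_RGB2BGR),None,fx=2,fy=2))
E
```

```text
scene lamp_hatch_press 0.67 [615. 272. 109.] [421. 274.]
scene mug 0.66 [ 571. -459.   -1.] [191. 222.]
scene bottle 0.57 [614. 512.  -4.] [514. 339.]
scene bottle 0.46 [ 621. -281.   -1.] [231. 248.]
scene dropper 0.64 [531.  12.  -1.] [337. 258.]
scene notepad 0.65 [360.  -2.  -3.] [356. 224.]
top lamp_hatch_press 0.56 [618. 271. 107.] [207. 193.]
top mug 0.78 [ 573. -464.   -3.] [477. 222.]
top bottle 0.81 [617. 510.   0.] [128. 197.]
top dropper 0.51 [532.  10.  -2.] [309. 233.]
top notepad 0.65 [359.  -3.   2.] [312. 295.]
```

View pics/f.png

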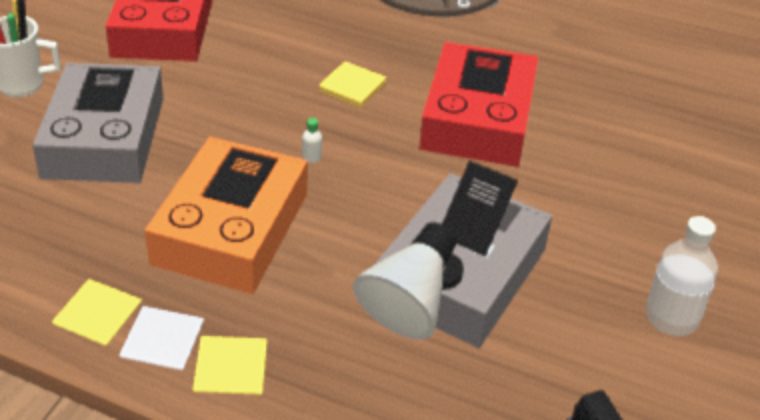

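The crop shows the lamp hatch standing up at (485,200). The press point is at z≈108, which is what 0.75 rad predicts. The other hatches are shut and the loose things haven't moved. I'll watch a little longer, then hand in.

>>> apply_moves:
  increments:
    - [[0, 0, 0], [0, 0, 0], 0]
    - [[0, 0, 0], [0, 0, 0], 0]
    - [[0, 0, 0], [0, 0, 0], 0]
    - [[0, 0, 0], [0, 0, 0], 0]
    - [[0, 0, 0], [0, 0, 0], 0]

```text
t: 9.45
eef_pos: [448.1, 298.8, 299.8]
tcp_rot: [-1.57, -0.001, -0.159]
ft_force: [0.4, 0.5, -0.8]
opening: 0.006
```

```bash
python3 - <<'E'
from h import *
d=read_camera("top"); r=nets.mark_of(d,"lamp_hatch_press"); p=[toW(x["point"],d).round() for x in r]; print(p)
if p and p[0][2]>98: print(env.job_done())
E
```

```text
[]
```

The network returned nothing on that frame, so I'll check again with both fixed cameras.

```bash
python3 - <<'E'
from h import *
z=[]
for c in ["scene","top","scene"]:
    d=read_camera(c); p=[toW(x["point"],d).round() for x in nets.mark_of(d,"lamp_hatch_press")]; print(c,p)
    if p: z.append(p[0][2])
if z and min(z)>98: print("handing in",env.job_done())
E
```

```text
scene [array([616., 271., 109.])]
top [array([615., 273., 106.])]
scene [array([618., 270., 110.]), array([533.,  11.,  -1.])]
the job is handed in; nothing more can be done
handing in None
```

The lamp's battery hatch is open and stayed open, and I handed the job in at about 10 s. With the fingers shut, I pressed the ribs once to the hard stop (fingertips at z ≈ 53 mm, 19 N). I then withdrew straight up and back, and the hatch popped up by itself.

**Hatch:** over about 3 s of watching, the ribs measured 106–110 mm high, against about 108 mm expected when fully open. One check in between returned no detection. The next three all showed the hatch open.

**Everything else:** the picture after the press shows the power box hatch shut. The mug, bottles and note pad were within measurement error of where they started. The arm was clear of everything, with no contact force.

**Off plan:** one approach step above the hatch fell short and drifted a few millimetres. I corrected it before touching anything.

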